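# Wind the kitchen timer to its stop and set it back to 45

## Task

The wind-up kitchen timer is stiff and so light that it spins on the worktop along with its dial unless it is pressed down. Press it down firmly, but never with more than 30 N, while you turn its dial counter-clockwise right up to its stop at 55, then turn it back to 45 minutes at the mark and let go. The timer must stay standing where it is, with its mark facing the way it does now, and the salt shaker and the jam jar are to be left alone.

Things in the scene. Friction and masses are not known exactly. Their poses are not given: they have to be found in the camera images.
- timer: Loose drum-shaped wind-up kitchen timer, 61 mm across, 53 mm high, about 0.12 kg, dark red base with a grey dial on top. Origin: centre of its underside, z up. -x is the side with the mark. From the worktop up: base to z 26 mm; round dial skirt, 60 mm across, z 27 to 36.5; round knob, 22 mm across, z 36.5 to 53.
- timer_feet: Ring of eight rubber feet under the rim of the timer, 53 mm across, fixed to it; origin as the timer's. They grip once pressed on the worktop: about 5 N centred is the least, 15 to 20 N is safe. Side load or tilting by the gripper puts the press on one edge and makes them slip sooner, so shed side forces; the worktop is hard, 1 mm lower adds some 10 N.
- timer_knob (a point): Centre of the knob's top, on the dial's axis, 53 mm above the worktop. Grip the knob (22 mm wide, 16 mm tall, round) from above, fingertips just above the skirt; 25 N of grip carries both press and turn. A harder grip tends to tilt the timer. Keep the fingers off the base.
- timer_mark (a point): The white index line on the side of the base, 31 mm from the axis, 20 mm up, on the timer's -x side; the dial is read here. It faces the robot's side within 0.6 rad.
- timer_dial (a joint): Dial angle, rad: minutes at the mark times 0.10472 (figures 0 to 55 run clockwise round the skirt). It grows when the dial, with its knob, is turned counter-clockwise seen from above. Hard stop at 5.76 (55 min); 45 min is 4.712; starts at 3.3 to 4.1. It takes about 0.15 N m to turn either way and stays where it is left. More than one grasp is needed.
- salt_shaker: Loose salt shaker, 44 mm across, 90 mm high, origin at the centre of its underside; stands beyond the timer, near the wall cabinets, which hang from 0.51 m up beyond x = 0.58: draw the arm in before swinging it across. Not to be moved.
- jam_jar: Loose jam jar, 66 mm across, 100 mm high, origin at the centre of its underside; stands to the left of the timer. Not to be moved.
Things that resemble listed ones, but are neither listed nor needed, are in the scene too. Leave any green look-alike of the timer alone.

How it is judged:
On the way:
1. the dial has been wound counter-clockwise to its stop (within 1 minute of it) (value of joint timer_dial above 5.655 rad), for 0.2 s.
At the end, for the whole second after the job is handed in: The dial reads 45 minutes (4.712 rad) within 2 minutes (0.21 rad); the timer stands at rest on the worktop, its mark within 12 mm of where it was at the start; salt shaker and jam jar are within 20 mm of where they stood (value of joint timer_dial between 4.503 and 4.922 rad and distance of timer_mark from where it was at the start of the episode below 0.012 m and height (world z) of timer below 0.005 m and angle between timer's own z axis and vertical below 0.1 rad and linear speed of timer below 0.02 m/s and distance of each of salt_shaker, jam_jar from where it was at the start of the episode below 0.02 m); the robot touches nothing.
It fails at once if the timer's body slides or spins: its mark is more than 12 mm from where it was at the start (distance of timer_mark from where it was at the start of the episode above 0.012 m).
It fails at once if the timer is pressed on the worktop with more than 30 N (contact force between timer_feet and anything else above 30 N).
It fails at once if the salt shaker is moved by more than 20 mm (distance of salt_shaker from where it was at the start of the episode above 0.02 m).
It fails at once if the jam jar is moved by more than 20 mm (distance of jam_jar from where it was at the start of the episode above 0.02 m).
It also fails if it takes over 69 s, if anything falls off the work surface, if the arm or the gripper's body presses on something with over 40 N, if the wrist force passes 120 N, or if a joint passes its speed limit or range.

## Robot

A 7-joint arm with a two-finger parallel gripper is mounted at the origin on a cart in front of the work surface, level with it; the furniture and walls round the work are solid. World frame = base frame: x ahead of the robot, y to its left, z up, the work surface at z = 0. Lengths are in m, angles in rad, forces in N, time in s.
With the tool pointing down it reaches from about 0.4 to 0.875 m from the base axis. Payload 19.3 kg.
Tool frame: the origin (TCP) lies at the very end of the fingers, on their centre line; the grasp point (between the pads) lies 19 mm behind it; z points along the fingers, y is the line along which they close (so a half turn about z gives the same grasp; the last joint's range is limited). The gripper opens to 85 mm and grips with 20 to 120 N. Pads are 22 mm wide; open, the fingers measure 114 mm over their backs; the gripper's body (76 mm by 85 mm) begins 54 mm behind the grasp point. The pads swing forward as they close: fully open they stand 13 mm farther back than shut.
Start: joints at [1.229, 0.521, -0.036, 1.599, 0.021, 1.021, -0.113], TCP at [0.168, -0.602, 0.231] pointing down, gripper open.
Joint ranges: [-2.91, 2.91], [-0.3, 2.13], [-1.5, 1.42], [0.17, 2.43], [-1.26, 4.41], [0.16, 1.93], [-2.52, 2.52]. Speed limits (rad/s): [1.89, 1.89, 2.39, 2.39, 3.01, 3.01, 3.01].

## Interface

Orientations are given as [roll, pitch, yaw] about the fixed x, y, z axes, in that order (R = Rz(yaw) Ry(pitch) Rx(roll)).
In Python, from workcell import bot gives the robot as it stands.
- The arm moves only by the shell command python3 -m crank 'ROWS' [FORCE]. ROWS is a JSON object of lists of equal length, an entry for each row: "travel": the shift along the world's x, y, z in cm, a list of three; "turn": the turn, a rotation vector about the world's x, y, z in degrees, a list of three; "gripper": the closure, from 0 (fully open) to 1 (shut). A call has exactly 5 rows; each row is the pose to reach, as a shift and turn from the pose commanded when the call began; what a row does not reach only later rows make up. A row lasts 1/10 s, in which the tool goes at most 50 mm and 8.59 degrees, less where a joint would pass 70% of its speed; a pose out of reach is approached as far as the arm can. A call with a gripper value outside its range is refused whole. The fingers move at their own pace and stop on an object; FORCE is the grip in N (left out, the last holds). Time passes only in rows, so rows that repeat a pose let the fingers close, or fill a call up. It gives the time, the measured TCP pose, the force, the opening and the grip force at its end, in the units of the state.
- bot.observe(): the state, without advancing time (a new reading comes with each control period).
- bot.grab_frame(name): name is "scene" or "top" or "wrist"; returns a dict with "pixels" (400x640x3 uint8, red, green, blue), "fx", "fy", "cx", "cy" (pixels), "extrinsics" (4x4, takes a point from world to camera coordinates). Camera axes: x right, y down, z forward; pixel columns grow to the right and rows downward; lengths in m; the calibration is good to about 2 mm. The wrist camera is an equidistant fisheye: a pixel r from the principal point sees the ray r / f radians off the axis. A picture is of the moment at which its call begins. There is no depth.
- bot.job_done(): hands the job in; it is judged then, once.
The state is a dict: "clock": time; "qpos": joint angles; "qd": joint speeds; "joint_efforts": joint torques, N m; "position": TCP position; "tool_rot": TCP orientation; "force": force on the tool from outside, world axes, zero at the start; "moment": the same for the moment, N m; "grip_width": finger opening in m; "finger_force": force on a finger pad.
Only numpy, scipy, OpenCV 4.12 (cv2) and the standard library are available. Lean on these libraries where they do the work, as an engineer would, in place of code of your own. Each camera call takes 0.05 s, during which the arm holds its last target. There are 200 camera calls.

## Working session

There is one attempt and no reset: what is moved stays moved. The work goes in short steps, Python scripts to look and compute and a shell command to move; the robot and the scene stay as the last step left them, time stands still between calls to the robot, and variables do not carry over. Pictures are saved under pics/ and viewed, at most 10 in all, crops included, and the job is handed in when it is done.

```bash
mkdir -p pics; ls; python3 - <<'E'
from workcell import bot
import cv2,numpy as np
s=bot.observe()
print({k:np.round(v,3) for k,v in s.items()})
for n in("scene","top"):
    f=bot.grab_frame(n); cv2.imwrite(f"pics/{n}0.png",f["pixels"][...,::-1]); print(n,f["fx"],f["fy"],f["cx"],f["cy"],np.round(f["extrinsics"],3).tolist())
    np.savez(f"pics/{n}0.npz",**f)
E
```

```text
pics
{'clock': np.float64(0.0), 'qpos': array([ 1.229,  0.522, -0.036,  1.6  ,  0.021,  1.021, -0.113]), 'qd': array([ 0.001,  0.   ,  0.001, -0.   ,  0.002, -0.001, -0.   ]), 'joint_efforts': array([ 2.0000e-03, -9.2709e+01,  1.9810e+00, -3.6993e+01,  1.8000e-02,
        8.0000e-03,  0.0000e+00]), 'position': array([ 0.168, -0.602,  0.231]), 'tool_rot': array([-3.14 ,  0.   ,  0.272]), 'force': array([ 0.039,  0.209, -0.114]), 'moment': array([ 0.012,  0.004, -0.004]), 'finger_force': np.float64(0.0), 'grip_width': np.float64(0.085)}
scene 453.03922925284036 453.03922925284036 320.1855560289605 201.4667187004602 [[0.815, -0.58, 0.007, -0.293], [-0.442, -0.629, -0.64, 0.483], [0.376, 0.518, -0.768, 0.58], [0.0, 0.0, 0.0, 1.0]]
top 384.83537620471066 384.83537620471066 321.5964732600987 195.0779668763479 [[-0.009, -1.0, 0.005, 0.306], [-0.988, 0.008, -0.151, 0.565], [0.151, -0.006, -0.988, 0.854], [0.0, 0.0, 0.0, 1.0]]
```

View pics/top0.png

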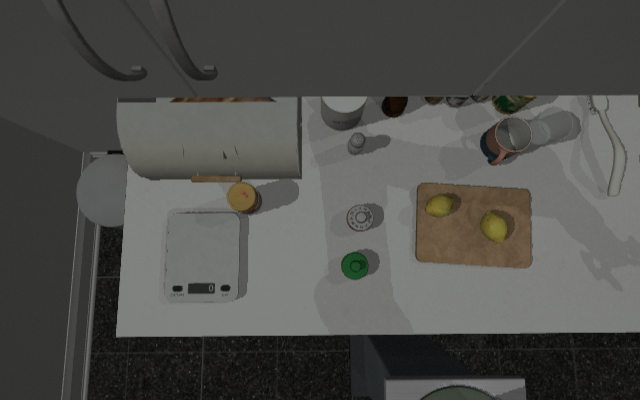

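View pics/scene0.png

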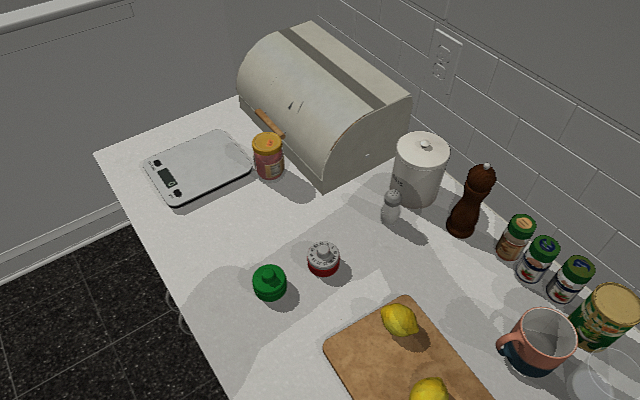

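The red-and-grey timer appears at top (360,217) and scene (323,257). The only thing it could be taken for is the green drum at top (355,265), scene (269,282). The shaker is at top (357,143) and the jar at top (243,197). I'll take the red-based one and check it in one crop.

```bash
cat > h.py <<'E'
import numpy as np,cv2
def ray(f,u,v):
    E=f["extrinsics"];R=E[:3,:3];c=-R.T@E[:3,3]
    return c,R.T@np.array([(u-f["cx"])/f["fx"],(v-f["cy"])/f["fy"],1])
def plane(f,u,v,z):
    c,d=ray(f,u,v);return c+d*(z-c[2])/d[2]
def proj(f,p):
    E=f["extrinsics"];q=E[:3,:3]@np.asarray(p)+E[:3,3]
    return f["cx"]+f["fx"]*q[0]/q[2],f["cy"]+f["fy"]*q[1]/q[2]
E
python3 - <<'E'
from h import *
T=np.load("pics/top0.npz");S=np.load("pics/scene0.npz")
a=cv2.resize(T["pixels"][190:245,330:390],(480,440),interpolation=cv2.INTER_CUBIC)
b=cv2.resize(S["pixels"][235:290,290:330+20],(480,440),interpolation=cv2.INTER_CUBIC) if 0 else cv2.resize(S["pixels"][235:285,295:350],(440,400),interpolation=cv2.INTER_CUBIC)
im=np.zeros((440,800,3),np.uint8);
im[:,:400]=cv2.resize(T["pixels"][190:245,335:385],(400,440),interpolation=cv2.INTER_CUBIC)
im[:,400:]=cv2.resize(S["pixels"][234:289,298:348],(400,440),interpolation=cv2.INTER_CUBIC)
cv2.imwrite("pics/crop1.png",im[...,::-1])
for n,f,u,v,z in(("timer",T,361,216.5,.053),("timer s",S,323,249,.053),("green",T,355.5,266,.053),("salt",T,357,138,.09),("jar",T,242,195,.1)):
    print(n,plane(f,u,v,z).round(3))
E
```

```text
timer [0.515 0.212 0.053]
timer s [0.516 0.211 0.053]
green [0.404 0.227 0.053]
salt [0.69  0.221 0.09 ]
jar [0.56  0.475 0.1  ]
```

View pics/crop1.png

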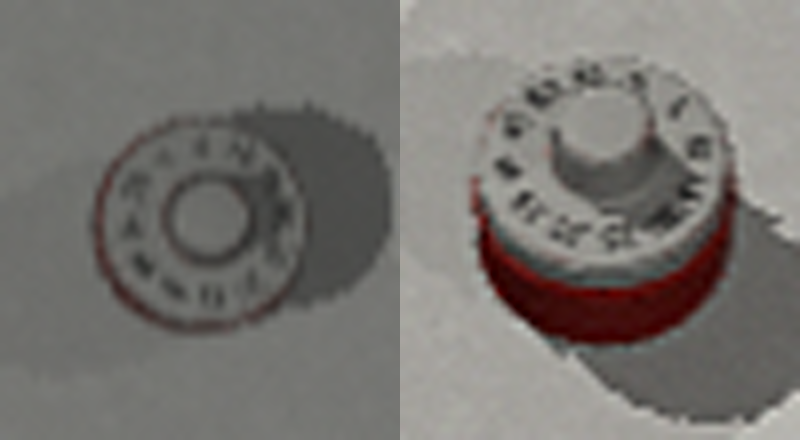

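The crop shows the grey dial on a red base (knob at top px (361,217), scene px (323,250)), so it is the right timer, and both views agree on (0.515, 0.212). I'll move in along a drawn-in path and yaw to about -0.33, which leaves most of the last joint's range for turning counter-clockwise.

```bash

python3 -m crank '{"travel":[[2.3,3.5,0],[4.6,7,0],[6.9,10.5,0],[9.2,14,0],[11.5,17.5,0]],"turn":[[0,0,0],[0,0,0],[0,0,0],[0,0,0],[0,0,0]],"gripper":[0,0,0,0,0]}' 25
python3 -m crank '{"travel":[[2.3,3.5,0],[4.6,7,0],[6.9,10.5,0],[9.2,14,0],[11.5,17.5,0]],"turn":[[0,0,0],[0,0,0],[0,0,0],[0,0,0],[0,0,0]],"gripper":[0,0,0,0,0]}'
python3 -m crank '{"travel":[[1.2,4.6,0],[2.4,9.2,0],[3.5,13.8,0],[4.6,18.4,0],[5.8,23.2,0]],"turn":[[0,0,-4],[0,0,-8],[0,0,-12],[0,0,-16],[0,0,-18]],"gripper":[0,0,0,0,0]}'
python3 -m crank '{"travel":[[1.2,4.6,0],[2.4,9.2,0],[3.5,13.8,0],[4.6,18.4,0],[5.9,23.2,0]],"turn":[[0,0,-4],[0,0,-8],[0,0,-12],[0,0,-16],[0,0,-18]],"gripper":[0,0,0,0,0]}'
python3 - <<'E'
from workcell import bot
import cv2,numpy as np
s=bot.observe();print(s["qpos"].round(3),s["position"].round(4),s["tool_rot"].round(3),s["force"].round(2),s["moment"].round(3))
f=bot.grab_frame("wrist");np.savez("pics/wrist1.npz",**f);print(f["fx"],f["cx"],f["cy"],f["extrinsics"].round(3).tolist())
cv2.imwrite("pics/wrist1.png",f["pixels"][...,::-1])
E
```

```text
clock: 0.6
position: [0.2833, -0.4254, 0.2312]
tool_rot: [-3.141, 0.0, 0.272]
force: [1.3, -0.1, -0.0]
grip_width: 0.0851
finger_force: 0.0
clock: 1.1
position: [0.3983, -0.2505, 0.2313]
tool_rot: [3.142, 0.0, 0.272]
force: [0.2, -1.0, -0.5]
grip_width: 0.0852
finger_force: 0.0
clock: 1.6
position: [0.4557, -0.0184, 0.2313]
tool_rot: [3.141, 0.0, -0.046]
force: [1.6, 0.3, -0.5]
grip_width: 0.0853
finger_force: 0.0
clock: 2.1
position: [0.5148, 0.2134, 0.231]
tool_rot: [3.141, 0.0, -0.356]
force: [0.9, -1.6, 0.8]
grip_width: 0.0856
finger_force: 0.0
[-0.345  0.42  -0.208  1.774  0.103  0.959 -2.521] [0.5148 0.2134 0.231 ] [ 3.141  0.    -0.356] [ 0.87 -1.63  0.79] [-0.061 -0.033  0.005]
309.70691628693146 320.22623837939807 202.72958665194176 [[-0.349, -0.937, 0.001, 0.38], [-0.886, 0.33, 0.325, 0.343], [-0.304, 0.113, -0.946, 0.514], [0.0, 0.0, 0.0, 1.0]]
```

View pics/wrist1.png

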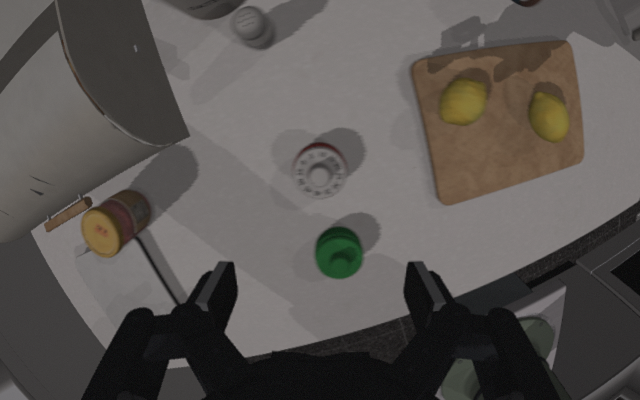

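This shows the timer at px (319,170) with its knob at (319,176), the green look-alike at (339,252), the jar and the shaker well clear, and the fingers at the bottom. I'll refine the knob centre from all three views.

```bash
cat >> h.py <<'E'
def wray(f,u,v):
    E=f["extrinsics"];R=E[:3,:3];x,y=(u-f["cx"]),(v-f["cy"]);r=np.hypot(x,y)+1e-9;t=r/f["fx"]
    return -R.T@E[:3,3],R.T@np.array([np.sin(t)*x/r,np.sin(t)*y/r,np.cos(t)])
def wplane(f,u,v,z):
    c,d=wray(f,u,v);return c+d*(z-c[2])/d[2]
E
python3 - <<'E'
from h import *
W=np.load("pics/wrist1.npz")
im=np.zeros((500,800,3),np.uint8)
im[:,:400]=cv2.resize(W["pixels"][135:210,290:350],(400,500),interpolation=cv2.INTER_CUBIC)
# rectified top-down at z=.0365 and at z=.053 around estimate
for k,(f,fn) in enumerate(((W,0),)):
  g=np.zeros((400,400,2),np.float32)
  E=f["extrinsics"]
  ii,jj=np.mgrid[0:400,0:400]
  P=np.stack([.513+.04-ii*2e-4,.212+.04-jj*2e-4,np.full(ii.shape,.0365)],-1)
  q=P@E[:3,:3].T+E[:3,3]; rr=np.hypot(q[...,0],q[...,1]);t=np.arctan2(rr,q[...,2])*f["fx"]
  im[:400,400:]=cv2.remap(f["pixels"],(f["cx"]+t*q[...,0]/rr).astype(np.float32),(f["cy"]+t*q[...,1]/rr).astype(np.float32),cv2.INTER_CUBIC)
cv2.imwrite("pics/crop2.png",im[...,::-1])
for u,v in((319,175),(319,177)): print(wplane(W,u,v,.053).round(4))
T=np.load("pics/top0.npz");S=np.load("pics/scene0.npz")
print(plane(T,361.25,216.9,.053).round(4),plane(S,323,250.2,.053).round(4))
for f in(T,S):
  # red+dial blob
  p=f["pixels"].astype(int); m=((p[...,0]-p[...,1]>25)&(p[...,0]-p[...,2]>25)).astype(np.uint8)
  u,v=(361,217) if f is T else (323,257)
  k=np.zeros_like(m);cv2.circle(k,(u,v),24,1,-1);m=m&k;y,x=np.nonzero(m);print(x.min(),x.max(),y.min(),y.max())
E
```

```text
[0.5195 0.2139 0.053 ]
[0.5175 0.2147 0.053 ]
[0.5146 0.2113 0.053 ] [0.5149 0.209  0.053 ]Traceback (most recent call last):
  File "<stdin>", line 21, in <module>
    return umr_minimum(a, axis, None, out, keepdims, initial, where)
ValueError: zero-size array to reduction operation minimum which has no identity
```

View pics/crop2.png

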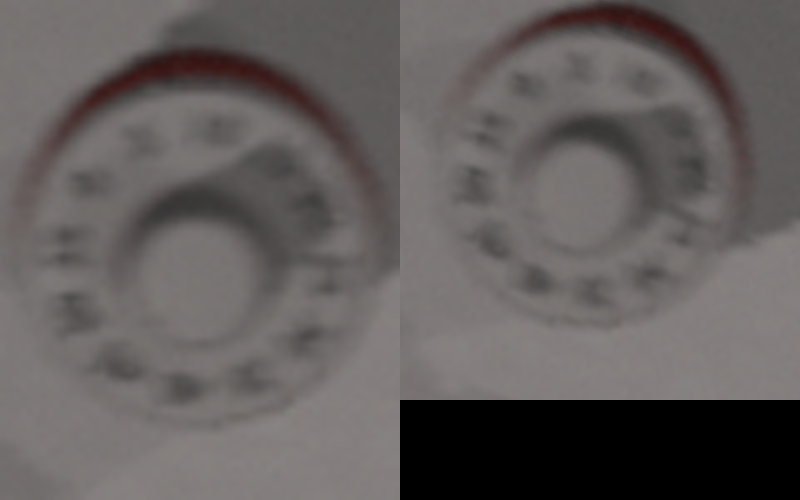

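The crop confirms the grey dial; the knob's top centre is at wrist px (319.5,178). The three views agree within 3 mm, so I'll use about (0.5155, 0.212). Next is the hover, then a closer measurement.

```bash

python3 -m crank '{"travel":[[0.1,-0.1,-3],[0.1,-0.1,-6],[0.1,-0.1,-9],[0.1,-0.1,-12],[0.1,-0.1,-13]],"turn":[[0,0,2],[0,0,4],[0,0,5],[0,0,5],[0,0,5]],"gripper":[0.3,0.4,0.4,0.4,0.4]}' 25
python3 -m crank '{"travel":[[0,0,-1],[0,0,-2],[0,0,-2],[0,0,-2],[0,0,-2]],"turn":[[0,0,0],[0,0,0],[0,0,0],[0,0,0],[0,0,0]],"gripper":[0.4,0.4,0.4,0.4,0.4]}' 25
python3 - <<'E'
from workcell import bot
from h import *
s=bot.observe();print(s["qpos"].round(3),s["position"].round(4),s["tool_rot"].round(3),s["force"].round(2),s["moment"].round(3))
f=bot.grab_frame("wrist");np.savez("pics/wrist2.npz",**f)
E=f["extrinsics"];q=E[:3,:3]@s["position"]+E[:3,3];r=np.hypot(*q[:2]);t=np.arctan2(r,q[2])*f["fx"];print("tcp px",f["cx"]+t*q[0]/r,f["cy"]+t*q[1]/r)
cv2.imwrite("pics/wrist2.png",f["pixels"][...,::-1])
E
```

```text
clock: 2.65
position: [0.5144, 0.2103, 0.0987]
tool_rot: [3.139, 0.003, -0.269]
force: [-0.2, 0.2, 1.0]
grip_width: 0.0514
finger_force: 0.0
clock: 3.15
position: [0.5162, 0.2111, 0.0821]
tool_rot: [-3.141, -0.001, -0.269]
force: [0.0, 0.6, -0.3]
grip_width: 0.0514
finger_force: 0.0
[-0.374  0.623 -0.167  1.89   0.163  0.641 -2.482] [0.5162 0.2111 0.0821] [-3.141e+00 -1.000e-03 -2.690e-01] [ 0.04  0.57 -0.27] [-0.017  0.024 -0.039]
tcp px 322.18677708742086 263.28308630890837
```

View pics/wrist2.png

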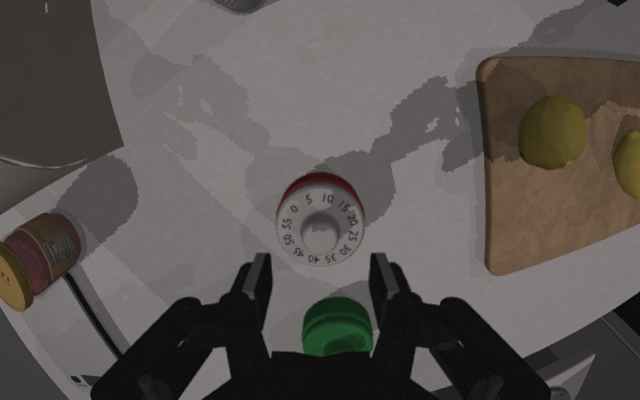

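This shows the dial clearly: the knob is at about (320,236), the figure at the robot-side edge is about 35 (330,258), and the finger pads at x = 271 and 371 are centred on the knob. I'll check its position along the other axis.

```bash
python3 - <<'E'
from h import *
f=np.load("pics/wrist2.npz")
c=f["pixels"][165:275,270:370]
cv2.imwrite("pics/crop3.png",cv2.resize(c,None,fx=5.4,fy=5.4,interpolation=cv2.INTER_CUBIC)[...,::-1])
g=cv2.medianBlur(cv2.cvtColor(f["pixels"],cv2.COLOR_RGB2GRAY),3)
print(cv2.HoughCircles(g[165:275,270:370],cv2.HOUGH_GRADIENT,1,5,param1=60,param2=12,minRadius=12,maxRadius=26))
for v in(233,236,239):print(v,wplane(f,319.5,v,.053).round(4))
E
```

```text
[[[50.5 67.5 21. ]
  [49.5 74.5 18.8]
  [63.5 35.5 23.2]
  [38.5 41.5 25.4]
  [44.5 69.5 25.4]
  [35.5 37.5 24.3]
  [70.5 51.5 24.3]
  [53.5 71.5 25.4]
  [54.5 41.5 24.3]
  [44.5 42.5 23.2]
  [52.5 80.5 22.1]
  [65.5 69.5 25.4]
  [33.5 46.5 22.1]
  [73.5 59.5 22.1]
  [72.5 44.5 19.9]
  [25.5 45.5 18.8]
  [30.5 40.5 21. ]
  [30.5 52.5 25.4]
  [70.5 37.5 18.8]
  [75.5 49.5 18.8]
  [38.5 87.5 23.2]
  [74.5 64.5 19.9]
  [48.5 29.5 13. ]
  [36.5 30.5 18.8]
  [58.5 28.5 19.9]
  [44.5 37.5 18.8]
  [70.5 78.5 16.6]
  [64.5 42.5 19.9]
  [45.5 23.5 17.4]
  [69.5 29.5 14.4]
  [64.5 59.5 17.3]
  [29.5 65.5 17.3]
  [29.5 76.5 17.7]
  [21.5 48.5 14.1]
  [47.5 62.5 15.2]
  [42.5 80.5 15.4]]]
233 [0.521  0.2113 0.053 ]
236 [0.519  0.2119 0.053 ]
239 [0.5171 0.2124 0.053 ]
```

View pics/crop3.png

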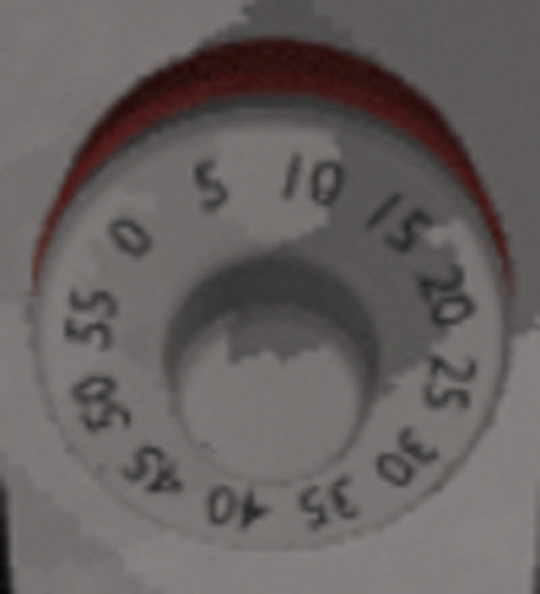

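Knob top centre is at px (320.5,237.8), about (0.5175, 0.212), which agrees with the TCP position to 1–2 mm. I'll descend and close.

```bash

python3 -m crank '{"travel":[[0,0.1,-2],[0.1,0.1,-3.5],[0.1,0.1,-3.9],[0.1,0.1,-3.9],[0.1,0.1,-3.9]],"turn":[[0,0,0],[0,0,0],[0,0,0],[0,0,0],[0,0,0]],"gripper":[0.4,0.4,0.4,0.4,0.4]}' 25
python3 -m crank '{"travel":[[0,0,0],[0,0,0],[0,0,0],[0,0,0],[0,0,0]],"turn":[[0,0,0],[0,0,0],[0,0,0],[0,0,0],[0,0,0]],"gripper":[0.7,0.75,0.8,0.9,1]}' 25
python3 -m crank '{"travel":[[0,0,0],[0,0,0],[0,0,0],[0,0,0],[0,0,0]],"turn":[[0,0,0],[0,0,0],[0,0,0],[0,0,0],[0,0,0]],"gripper":[1,1,1,1,1]}' 25
python3 -c '
from workcell import bot
s=bot.observe();print(s["position"].round(4),s["tool_rot"].round(4),s["force"].round(2),s["moment"].round(3))'
```

```text
clock: 3.7
position: [0.5169, 0.212, 0.0427]
tool_rot: [-3.141, -0.0, -0.269]
force: [0.2, -0.0, 0.1]
grip_width: 0.0513
finger_force: 0.0
clock: 4.2
position: [0.517, 0.2118, 0.0426]
tool_rot: [-3.141, -0.0, -0.27]
force: [-1.2, -1.6, 7.0]
grip_width: 0.0202
finger_force: 24.5
clock: 4.7
position: [0.517, 0.2118, 0.0426]
tool_rot: [-3.141, -0.0, -0.269]
force: [0.1, -1.8, 6.4]
grip_width: 0.0203
finger_force: 24.5
[0.517  0.2118 0.0426] [-3.1415e+00 -5.0000e-04 -2.6950e-01] [ 0.13 -1.84  6.41] [-0.337  0.104 -0.008]
```

```bash

python3 -m crank '{"travel":[[0,0,-0.03],[0,0,-0.06],[0,0,-0.09],[0,0,-0.1],[0,0,-0.1]],"turn":[[0,0,0],[0,0,0],[0,0,0],[0,0,0],[0,0,0]],"gripper":[1,1,1,1,1]}' 25
python3 -c '
from workcell import bot
s=bot.observe();print(s["position"].round(4),s["tool_rot"].round(4),s["force"].round(2),s["moment"].round(3))'
```

```text
clock: 5.2
position: [0.5171, 0.2116, 0.0422]
tool_rot: [3.142, -0.001, -0.27]
force: [-2.8, -5.0, 20.4]
grip_width: 0.0202
finger_force: 25.8
[0.5171 0.2116 0.0422] [ 3.1416e+00 -8.0000e-04 -2.6970e-01] [-2.81 -4.96 20.39] [-0.918  0.856  0.006]
```

```bash

python3 -m crank '{"travel":[[-0.03,-0.05,0.02],[-0.03,-0.05,0.03],[-0.03,-0.05,0.03],[-0.03,-0.05,0.03],[-0.03,-0.05,0.03]],"turn":[[0,0,0],[0,0,0],[0,0,2],[0,0,4],[0,0,6]],"gripper":[1,1,1,1,1]}' 25
cat > st.py <<'E'
from workcell import bot
s=bot.observe();print(s["position"].round(4),s["tool_rot"].round(4),s["force"].round(2),s["moment"].round(3),s["qpos"].round(2))
E
python3 st.py
```

```text
clock: 5.7
position: [0.517, 0.2115, 0.0423]
tool_rot: [-3.141, -0.001, -0.164]
force: [-1.1, -2.0, 13.2]
grip_width: 0.0206
finger_force: 25.1
[0.517  0.2115 0.0423] [-3.1411e+00 -1.1000e-03 -1.6350e-01] [-1.12 -2.01 13.22] [-0.344  0.292 -0.147] [-0.37  0.69 -0.17  1.9   0.2   0.57 -2.41]
```

The z moment of -0.147 N·m matches the dial's friction, so it is turning. I'll continue in checked steps.

```bash

python3 -m crank '{"travel":[[0,0,-0.02],[0,0,-0.02],[0,0,-0.02],[0,0,-0.02],[0,0,-0.02]],"turn":[[0,0,4],[0,0,8],[0,0,12],[0,0,16],[0,0,20]],"gripper":[1,1,1,1,1]}' 25; python3 st.py
```

```text
clock: 6.2
position: [0.517, 0.2115, 0.0423]
tool_rot: [-3.142, -0.001, 0.187]
force: [-3.3, -3.6, 15.6]
grip_width: 0.0202
finger_force: 25.3
[0.517  0.2115 0.0423] [-3.1416e+00 -1.3000e-03  1.8690e-01] [-3.34 -3.55 15.61] [-0.439  0.541 -0.113] [-0.31  0.7  -0.26  1.9   0.3   0.59 -2.15]
```

```bash

python3 -m crank '{"travel":[[-0.03,-0.04,0],[-0.03,-0.04,0],[-0.03,-0.04,0],[-0.03,-0.04,0],[-0.03,-0.04,0]],"turn":[[0,0,4],[0,0,8],[0,0,12],[0,0,16],[0,0,20]],"gripper":[1,1,1,1,1]}' 25; python3 st.py
python3 - <<'E'
from workcell import bot
from h import *
f=bot.grab_frame("wrist");np.savez("pics/wrist3.npz",**f);cv2.imwrite("pics/wrist3.png",f["pixels"][120:400,180:480][...,::-1].repeat(2,0).repeat(2,1))
E
```

```text
clock: 6.7
position: [0.5169, 0.2114, 0.0423]
tool_rot: [3.141, -0.002, 0.536]
force: [-0.5, -0.8, 13.8]
grip_width: 0.0205
finger_force: 25.2
[0.5169 0.2114 0.0423] [ 3.1413e+00 -1.8000e-03  5.3600e-01] [-0.48 -0.76 13.76] [-0.05   0.288 -0.189] [-0.24  0.71 -0.35  1.89  0.4   0.61 -1.88]
```

View pics/wrist3.png

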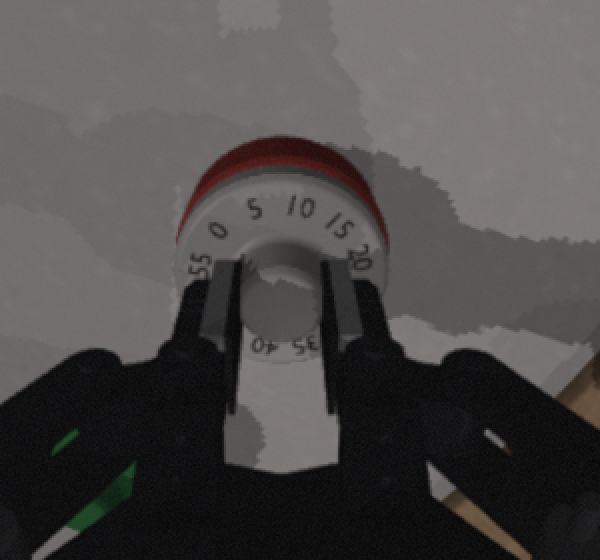

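The figures turned with the gripper (5 at crop (255,208), 10 at (300,207), same place as before relative to the tool), so nothing is slipping. I'll keep winding.

```bash

python3 -m crank '{"travel":[[0,0,-0.01],[0,0,-0.01],[0,0,-0.01],[0,0,-0.01],[0,0,-0.01]],"turn":[[0,0,4],[0,0,8],[0,0,12],[0,0,16],[0,0,20]],"gripper":[1,1,1,1,1]}' 25; python3 st.py
python3 -m crank '{"travel":[[-0.01,-0.01,0],[-0.01,-0.01,0],[-0.01,-0.01,0],[-0.01,-0.01,0],[-0.01,-0.01,0]],"turn":[[0,0,4],[0,0,8],[0,0,12],[0,0,16],[0,0,20]],"gripper":[1,1,1,1,1]}' 25; python3 st.py
```

```text
clock: 7.25
position: [0.5169, 0.2113, 0.0422]
tool_rot: [3.141, -0.002, 0.885]
force: [-0.7, -2.2, 15.4]
grip_width: 0.0208
finger_force: 25.3
[0.5169 0.2113 0.0422] [ 3.1406e+00 -1.6000e-03  8.8500e-01] [-0.67 -2.17 15.38] [-0.222  0.395 -0.137] [-0.18  0.72 -0.44  1.89  0.49  0.64 -1.61]
clock: 7.75
position: [0.5169, 0.2113, 0.0423]
tool_rot: [3.14, -0.001, 1.234]
force: [0.4, -1.4, 16.5]
grip_width: 0.0207
finger_force: 25.3
[0.5169 0.2113 0.0423] [ 3.1400e+00 -1.3000e-03  1.2341e+00] [ 0.44 -1.39 16.49] [-0.183  0.246 -0.195] [-0.12  0.74 -0.53  1.89  0.58  0.67 -1.34]
```

```bash

python3 -m crank '{"travel":[[0,0,0],[0,0,0],[0,0,0],[0,0,0],[0,0,0]],"turn":[[0,0,2],[0,0,4],[0,0,6],[0,0,8],[0,0,10]],"gripper":[1,1,1,1,1]}' 25; python3 st.py
```

```text
clock: 8.25
position: [0.517, 0.2113, 0.0423]
tool_rot: [3.14, -0.001, 1.407]
force: [-0.9, -1.6, 15.7]
grip_width: 0.0206
finger_force: 25.3
[0.517  0.2113 0.0423] [ 3.1398e+00 -1.0000e-03  1.4072e+00] [-0.85 -1.65 15.69] [-0.275  0.209 -0.158] [-0.09  0.75 -0.57  1.89  0.62  0.69 -1.19]
```

```bash

python3 -m crank '{"travel":[[0,0,0],[0,0,0],[0,0,0],[0,0,0],[0,0,0]],"turn":[[0,0,2],[0,0,4],[0,0,6],[0,0,8],[0,0,8]],"gripper":[1,1,1,1,1]}' 25; python3 st.py
```

```text
clock: 8.75
position: [0.5169, 0.2112, 0.0421]
tool_rot: [3.14, -0.001, 1.547]
force: [0.3, -1.3, 13.1]
grip_width: 0.0202
finger_force: 25.3
[0.5169 0.2112 0.0421] [ 3.1399e+00 -7.0000e-04  1.5467e+00] [ 0.34 -1.26 13.14] [-0.23  -0.119 -0.184] [-0.07  0.76 -0.6   1.88  0.65  0.7  -1.08]
```

```bash

python3 -m crank '{"travel":[[0,0,-0.01],[0,0,-0.01],[0,0,-0.01],[0,0,-0.01],[0,0,-0.01]],"turn":[[0,0,2],[0,0,4],[0,0,6],[0,0,8],[0,0,8]],"gripper":[1,1,1,1,1]}' 25; python3 st.py
```

```text
clock: 9.25
position: [0.5169, 0.2114, 0.0421]
tool_rot: [3.14, -0.001, 1.686]
force: [0.5, -0.8, 15.9]
grip_width: 0.0206
finger_force: 25.4
[0.5169 0.2114 0.0421] [ 3.1397e+00 -7.0000e-04  1.6863e+00] [ 0.48 -0.83 15.88] [-0.095  0.037 -0.273] [-0.05  0.77 -0.64  1.88  0.68  0.72 -0.97]
```

```bash
python3 - <<'E'
from workcell import bot
from h import *
f=bot.grab_frame("wrist");np.savez("pics/wrist4.npz",**f);cv2.imwrite("pics/wrist4.png",cv2.resize(f["pixels"][170:320,240:400],None,fx=4,fy=4,interpolation=cv2.INTER_CUBIC)[...,::-1])
E
```

```text
(no output)
```

View pics/wrist4.png

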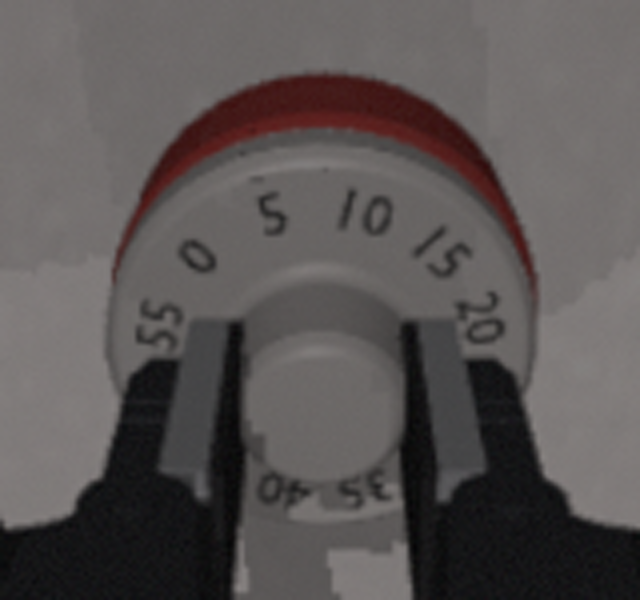

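The view still shows no slip, with 55 at crop (160,323), facing azimuth ≈3.26 (robot side). The moment has jumped to -0.27, so the stop is probably reached; I'll nudge a few degrees to confirm.

```bash

python3 -m crank '{"travel":[[0,0,-0.01],[0,0,-0.01],[0,0,-0.01],[0,0,-0.01],[0,0,-0.01]],"turn":[[0,0,1],[0,0,2],[0,0,2],[0,0,2],[0,0,2]],"gripper":[1,1,1,1,1]}' 25; python3 st.py
```

```text
clock: 9.8
position: [0.5169, 0.2115, 0.0421]
tool_rot: [3.14, -0.001, 1.72]
force: [-0.1, -0.3, 15.3]
grip_width: 0.0207
finger_force: 25.5
[0.5169 0.2115 0.0421] [ 3.1395e+00 -6.0000e-04  1.7200e+00] [-0.11 -0.26 15.29] [-0.11   0.002 -0.262] [-0.04  0.77 -0.64  1.88  0.68  0.72 -0.94]
```

```bash
python3 - <<'E'
from workcell import bot
from h import *
f=bot.grab_frame("wrist");np.savez("pics/wrist5.npz",**f)
S1=bot.grab_frame("scene");S0=np.load("pics/scene0.npz")
C=(.5168,.2115)
def polar(f,yaw,C=C):
  a=np.radians(np.arange(-80,80,.5))+yaw;r=np.linspace(.019,.029,40)
  A,R=np.meshgrid(a,r);E=f["extrinsics"]
  P=np.stack([C[0]+R*np.cos(A),C[1]+R*np.sin(A),0*A+.0365],-1);q=P@E[:3,:3].T+E[:3,3]
  rr=np.hypot(q[...,0],q[...,1]);t=np.arctan2(rr,q[...,2])*f["fx"]
  g=cv2.cvtColor(f["pixels"],cv2.COLOR_RGB2GRAY)
  p=cv2.remap(g,(f["cx"]+t*q[...,0]/rr).astype(np.float32),(f["cy"]+t*q[...,1]/rr).astype(np.float32),cv2.INTER_CUBIC).astype(np.float32)
  return p-cv2.GaussianBlur(p,(0,0),12)
W=[(np.load(f"pics/wrist{i}.npz"),y) for i,y in((2,-.269),(3,.536),(4,1.686),(5,1.72))]
P=[polar(*w) for w in W]
for i,j in((0,1),(1,2),(2,3)):
  res=cv2.matchTemplate(P[j],P[i][:,60:-60],cv2.TM_CCOEFF_NORMED)[0];k=res.argmax();print("dial vs gripper deg",(k-60)/2,res.max().round(2))
# base side at z=.020 in scene: azimuth profile
for s in(S0,S1):
  az=np.radians(np.arange(160,300,4));o=[]
  for a in az:
    v=[]
    for z in(.010,.014,.018,.021):
      u,w=proj(s,(C[0]+.0305*np.cos(a),C[1]+.0305*np.sin(a),z));v.append(s["pixels"][int(round(w)),int(round(u))].astype(int))
    o.append(np.mean(v,0))
  o=np.array(o);print(o[:,0].astype(int).tolist());print(o[:,1].astype(int).tolist())
E
```

```text
dial vs gripper deg -0.5 0.72
dial vs gripper deg -3.0 0.54
dial vs gripper deg -0.5 0.98
[122, 51, 68, 65, 55, 55, 57, 49, 52, 48, 53, 55, 58, 59, 61, 61, 61, 63, 65, 64, 65, 64, 65, 63, 64, 62, 61, 61, 60, 60, 60, 62, 59, 62, 58]
[118, 5, 17, 10, 5, 6, 4, 7, 7, 7, 8, 9, 11, 11, 13, 12, 11, 12, 13, 12, 12, 12, 11, 13, 11, 7, 11, 8, 9, 11, 7, 11, 8, 7, 13]
[142, 91, 100, 94, 87, 80, 72, 73, 74, 79, 94, 97, 101, 103, 106, 110, 108, 110, 111, 111, 112, 113, 109, 110, 111, 107, 104, 102, 100, 97, 92, 90, 86, 89, 84]
[101, 15, 44, 34, 23, 9, 6, 12, 13, 12, 15, 18, 21, 21, 25, 25, 23, 20, 25, 23, 23, 24, 21, 24, 26, 22, 21, 19, 17, 16, 16, 11, 10, 11, 25]
```

```bash
cat > pol.py <<'E'
from h import *
C=(.5168,.2115)
def polar(f,yaw,lo=-80,hi=80,C=C):
  a=np.radians(np.arange(lo,hi,.5))+yaw;r=np.linspace(.017,.030,60)
  A,R=np.meshgrid(a,r);E=f["extrinsics"]
  P=np.stack([C[0]+R*np.cos(A),C[1]+R*np.sin(A),0*A+.0365],-1);q=P@E[:3,:3].T+E[:3,3]
  rr=np.hypot(q[...,0],q[...,1]);t=np.arctan2(rr,q[...,2])*f["fx"]
  g=f["pixels"]
  return cv2.remap(g,(f["cx"]+t*q[...,0]/rr).astype(np.float32),(f["cy"]+t*q[...,1]/rr).astype(np.float32),cv2.INTER_CUBIC)
E
python3 - <<'E'
from pol import *
rows=[]
for i,y in((2,-.269),(5,1.72)):
  p=polar(np.load(f"pics/wrist{i}.npz"),np.radians(90 if 0 else 0)+y,-100,100)[:,::-1]
  p=cv2.resize(p,(800,180)); p=cv2.normalize(p,None,0,255,cv2.NORM_MINMAX)
  for d in range(-90,91,30): cv2.line(p,(int((100-d)*4),0),(int((100-d)*4),10),(255,0,0),2)
  rows.append(p)
cv2.imwrite("pics/pol.png",np.vstack(rows)[...,::-1])
E
```

```text
(no output)
```

View pics/pol.png

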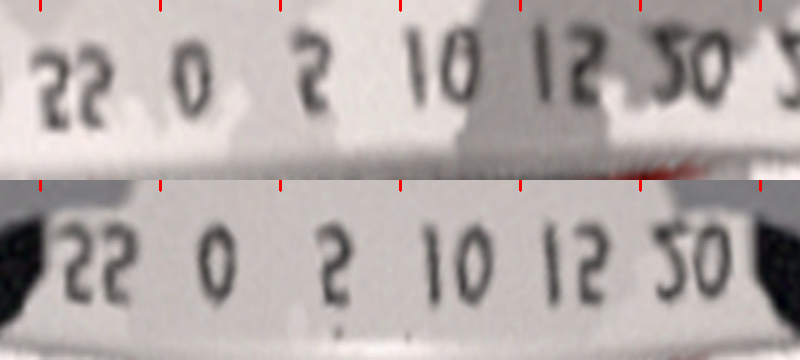

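In the unwrapped strips the figures run 55,0,5,10,15,20 at 30° steps: 0 is at x=192 in the first and x=217 in the second. With the mark near azimuth 169–174° the start reads ≈37.5 min and now ≈55. I'll get the mark azimuth more precisely before and after.

```bash
python3 - <<'E'
from workcell import bot
from h import *
C=(.516,.2115)
for s in(np.load("pics/scene0.npz"),bot.grab_frame("scene")):
  im=s["pixels"].astype(np.float32)
  deg=np.arange(156,200,2);o=[]
  for a in np.radians(deg):
    uv=[proj(s,(C[0]+.0305*np.cos(a),C[1]+.0305*np.sin(a),z)) for z in np.linspace(.012,.024,7)]
    m=np.array(uv,np.float32)[None];p=cv2.remap(im,m[...,0],m[...,1],cv2.INTER_LINEAR)[0]
    o.append((p[:,1]/p[:,0]).max())
  print(list(zip(deg.tolist(),np.round(o,2).tolist())))
  u,v=proj(s,(C[0]-.0305,C[1],.02));print(u,v)
  x,y=int(u)-8,int(v)-6;print(s["pixels"][y:y+14,x:x+16,1])
E
```

```text
[(156, 1.0299999713897705), (158, 1.0199999809265137), (160, 0.9700000286102295), (162, 0.8999999761581421), (164, 0.8399999737739563), (166, 0.7200000286102295), (168, 0.5400000214576721), (170, 0.5199999809265137), (172, 0.5799999833106995), (174, 0.5699999928474426), (176, 0.36000001430511475), (178, 0.3199999928474426), (180, 0.3799999952316284), (182, 0.2800000011920929), (184, 0.15000000596046448), (186, 0.1599999964237213), (188, 0.20000000298023224), (190, 0.1899999976158142), (192, 0.18000000715255737), (194, 0.20000000298023224), (196, 0.20000000298023224), (198, 0.1899999976158142)]
309.3838473035706 266.5363412913707
[[151 152 151 151 156 137  57  65 107 150 145 125 140  98 101 122]
 [151 152 150 153 155 160 128  20  79 146 156 156 124  91 157 153]
 [150 152 150 149 153 155 121  26  70 101 134 155 155 153 153 139]
 [152 152 155 150 155 156 124   0  42  82 105 129 141 151 153 126]
 [152 156 153 151 155 150  91   5  23  52  71  94 132 138 152 157]
 [152 153 151 151 153 162 138   0  15  27  45  63  74 114 119 131]
 [152 153 152 151 151 159 139  20   5   9  24  46  57  70  83
[... 1326 characters left out ...]
 115 149 183 205 209 211 192]
 [204 207 204 204 208 195  90  26  39  89 104 134 181 193 208 206]
 [203 206 204 203 210 202 134  39  62  53  92  91 105 156 175 188]
 [206 209 203 203 204 215 192   1  30  15  46  79  93  97 115 146]
 [202 203 202 205 205 210 197  85   0  14  11  29  74 122  99 100]
 [218 218 214 204 207 209 189  71   0   8  18   7  17  32  83 134]
 [213 216 215 215 206 210 220 206  94   0  13  21  15  12  17  24]
 [215 214 215 216 209 200 211 227 199   0   7   9  17  18  15  14]
 [213 216 218 215 214 213 206 220 205 143   0   6  14  21  22  21]
 [218 214 216 216 218 216 220 222 225 195  78   5   9  15  19  24]
 [213 212 215 219 216 218 214 218 216 222 214 166  30   6  16  25]]
```

The scene camera can't resolve the mark. I'll release, rise 4 cm and swing the wrist camera round to the robot side, to measure mark and dial together.

```bash

python3 -m crank '{"travel":[[0,0,0.1],[0,0,0.1],[0,0,0.1],[0,0,0.1],[0,0,1]],"turn":[[0,0,0],[0,0,0],[0,0,0],[0,0,0],[0,0,0]],"gripper":[0.6,0.5,0.4,0.4,0.4]}' 25
python3 -m crank '{"travel":[[0,0,1],[0,0,2],[0,0,3],[0,0,3],[0,0,3]],"turn":[[0,0,8],[0,0,16],[0,0,24],[0,0,32],[0,0,40]],"gripper":[0.4,0.4,0.4,0.4,0.4]}' 25
python3 -m crank '{"travel":[[0,0,0],[0,0,0],[0,0,0],[0,0,0],[0,0,0]],"turn":[[0,0,8],[0,0,16],[0,0,24],[0,0,32],[0,0,40]],"gripper":[0.4,0.4,0.4,0.4,0.4]}' 25
python3 st.py
python3 - <<'E'
from workcell import bot
from pol import *
f=bot.grab_frame("wrist");np.savez("pics/wrist6.npz",**f)
E=f["extrinsics"];g=f["pixels"].astype(np.float32)
deg=np.arange(120,240,3)
for z in(.015,.02,.024):
  a=np.radians(deg);P=np.stack([.516+.0305*np.cos(a),.2115+.0305*np.sin(a),0*a+z],-1);q=P@E[:3,:3].T+E[:3,3]
  r=np.hypot(q[:,0],q[:,1]);t=np.arctan2(r,q[:,2])*f["fx"]
  m=[(f["cx"]+t*q[:,0]/r).astype(np.float32)[None],(f["cy"]+t*q[:,1]/r).astype(np.float32)[None]]
  p=cv2.remap(g,*m,cv2.INTER_LINEAR)[0];print(z,[(int(d),int(x[0]),int(x[1])) for d,x in zip(deg,p)])
E
```

```text
clock: 10.45
position: [0.5155, 0.2107, 0.0505]
tool_rot: [-3.14, 0.0, 1.721]
force: [-0.5, -0.3, 0.4]
grip_width: 0.0512
finger_force: 0.0
clock: 10.95
position: [0.5164, 0.2109, 0.082]
tool_rot: [3.141, 0.001, 2.424]
force: [0.0, -0.4, -1.1]
grip_width: 0.0511
finger_force: 0.0
clock: 11.45
position: [0.5162, 0.2108, 0.0817]
tool_rot: [-3.141, 0.0, 3.122]
force: [-0.2, 0.1, 0.2]
grip_width: 0.051
finger_force: 0.0
[0.5162 0.2108 0.0817] [-3.1414e+00  3.0000e-04  3.1222e+00] [-0.2   0.14  0.21] [ 0.047 -0.03  -0.001] [ 0.17  0.84 -1.    1.86  0.87  0.96  0.32]
0.015 [(120, 82, 35), (123, 78, 33), (126, 75, 30), (129, 69, 26), (132, 65, 24), (135, 64, 23), (138, 61, 22), (141, 60, 20), (144, 59, 19), (147, 60, 23), (150, 59, 20), (153, 58, 22), (156, 58, 21), (159, 57, 20), (162, 56, 21), (165, 54, 18), (168, 53, 21), (171, 58, 34), (174, 53, 29), (177, 49, 16), (180, 44, 20), (183, 43, 15), (186, 45, 16), (189, 43, 15), (192, 42, 18), (195, 41, 15), (198, 41, 14), (201, 41, 17), (204, 43, 18), (207, 43, 21), (210, 45, 22), (213, 46, 25), (216, 49, 31), (219, 52, 37), (222, 56, 43), 
[... 587 characters left out ...]
1), (222, 43, 20), (225, 50, 31), (228, 55, 39), (231, 62, 51), (234, 68, 61), (237, 71, 65)]
0.024 [(120, 85, 55), (123, 84, 50), (126, 85, 50), (129, 85, 45), (132, 85, 39), (135, 83, 34), (138, 85, 32), (141, 83, 32), (144, 82, 31), (147, 78, 27), (150, 76, 26), (153, 75, 28), (156, 75, 27), (159, 70, 25), (162, 67, 23), (165, 65, 25), (168, 66, 26), (171, 72, 45), (174, 67, 44), (177, 52, 19), (180, 52, 23), (183, 52, 18), (186, 53, 21), (189, 46, 16), (192, 48, 18), (195, 45, 17), (198, 46, 16), (201, 43, 16), (204, 43, 18), (207, 44, 17), (210, 43, 15), (213, 44, 17), (216, 44, 18), (219, 44, 20), (222, 45, 18), (225, 47, 22), (228, 49, 30), (231, 58, 45), (234, 65, 55), (237, 70, 63)]
```

The mark is now at azimuth 172.4°, and figure 55 sits at it (az0 = 144.1° against 142.4° expected), so the stop was reached. I'll regrasp, press and turn back 60° clockwise.

```bash

python3 -m crank '{"travel":[[0,0,-2],[0.1,0.1,-3.5],[0.1,0.1,-3.9],[0.1,0.1,-3.9],[0.1,0.1,-3.9]],"turn":[[0,0,0],[0,0,0],[0,0,0],[0,0,0],[0,0,0]],"gripper":[0.4,0.4,0.4,0.4,0.4]}' 25
python3 -m crank '{"travel":[[0,0,0],[0,0,0],[0,0,0],[0,0,0],[0,0,0]],"turn":[[0,0,0],[0,0,0],[0,0,0],[0,0,0],[0,0,0]],"gripper":[0.7,0.75,0.8,0.9,1]}' 25
python3 -m crank '{"travel":[[0,0,0],[0,0,-0.02],[0,0,-0.03],[0,0,-0.04],[0,0,-0.04]],"turn":[[0,0,0],[0,0,0],[0,0,0],[0,0,0],[0,0,0]],"gripper":[1,1,1,1,1]}' 25
python3 st.py
```

```text
clock: 12.0
position: [0.5172, 0.2123, 0.0426]
tool_rot: [3.141, 0.0, 3.116]
force: [1.2, 0.1, 0.3]
grip_width: 0.051
finger_force: 0.0
clock: 12.5
position: [0.5173, 0.2119, 0.0425]
tool_rot: [-3.141, 0.001, 3.116]
force: [-1.2, -2.2, 5.8]
grip_width: 0.0203
finger_force: 24.4
clock: 13.0
position: [0.5174, 0.2119, 0.0424]
tool_rot: [-3.141, 0.001, 3.116]
force: [-2.6, -3.8, 11.7]
grip_width: 0.0206
finger_force: 24.9
[0.5174 0.2119 0.0424] [-3.1413e+00  9.0000e-04  3.1164e+00] [-2.64 -3.83 11.69] [-0.684  0.443  0.019] [ 0.14  0.89 -0.95  1.87  0.93  0.9   0.27]
```

Shed the side load (shift -x, -y), press a little more, and turn the first 20° back.

```bash

python3 -m crank '{"travel":[[-0.03,-0.04,-0.02],[-0.03,-0.04,-0.03],[-0.03,-0.04,-0.04],[-0.03,-0.04,-0.04],[-0.03,-0.04,-0.04]],"turn":[[0,0,0],[0,0,0],[0,0,-3],[0,0,-6],[0,0,-10]],"gripper":[1,1,1,1,1]}' 25; python3 st.py
```

```text
clock: 13.5
position: [0.5174, 0.2117, 0.0423]
tool_rot: [3.141, 0.001, 2.94]
force: [-2.2, -2.7, 17.6]
grip_width: 0.0206
finger_force: 25.3
[0.5174 0.2117 0.0423] [3.1411e+00 1.5000e-03 2.9398e+00] [-2.23 -2.68 17.64] [-0.714  0.387  0.131] [ 0.12  0.87 -0.91  1.87  0.91  0.88  0.11]
```

```bash

python3 -m crank '{"travel":[[0,0,0],[0,0,0],[0,0,0],[0,0,0],[0,0,0]],"turn":[[0,0,-4],[0,0,-8],[0,0,-12],[0,0,-16],[0,0,-20]],"gripper":[1,1,1,1,1]}' 25; python3 st.py
```

```text
clock: 14.0
position: [0.5173, 0.2116, 0.0423]
tool_rot: [3.141, 0.001, 2.59]
force: [-2.7, -4.0, 17.4]
grip_width: 0.0204
finger_force: 25.3
[0.5173 0.2116 0.0423] [3.1410e+00 1.3000e-03 2.5901e+00] [-2.7  -4.01 17.44] [-0.839  0.593  0.142] [ 0.08  0.84 -0.85  1.88  0.85  0.83 -0.2 ]
```

```bash

python3 -m crank '{"travel":[[-0.03,-0.04,0],[-0.03,-0.04,0],[-0.03,-0.04,0],[-0.03,-0.04,0],[-0.03,-0.04,0]],"turn":[[0,0,-4],[0,0,-8],[0,0,-12],[0,0,-16],[0,0,-20]],"gripper":[1,1,1,1,1]}' 25; python3 st.py
python3 -m crank '{"travel":[[0,0,0],[0,0,0],[0,0,0],[0,0,0],[0,0,0]],"turn":[[0,0,-3],[0,0,-6],[0,0,-9],[0,0,-10],[0,0,-10]],"gripper":[1,1,1,1,1]}' 25; python3 st.py
```

```text
clock: 14.5
position: [0.5171, 0.2114, 0.0423]
tool_rot: [3.14, 0.001, 2.241]
force: [-1.9, -2.0, 16.5]
grip_width: 0.0205
finger_force: 25.2
[0.5171 0.2114 0.0423] [3.1401e+00 8.0000e-04 2.2411e+00] [-1.9  -2.04 16.51] [-0.533  0.383  0.2  ] [ 0.04  0.81 -0.77  1.88  0.8   0.79 -0.5 ]
clock: 15.0
position: [0.517, 0.2114, 0.0423]
tool_rot: [3.14, 0.001, 2.069]
force: [-1.9, -2.9, 16.0]
grip_width: 0.0209
finger_force: 25.2
[0.517  0.2114 0.0423] [3.1402e+00 6.0000e-04 2.0688e+00] [-1.93 -2.87 15.96] [-0.597  0.367  0.059] [ 0.02  0.8  -0.74  1.88  0.76  0.77 -0.65]
```

Turned 60°. I'll release, rise, and look again from the robot side.

```bash

python3 -m crank '{"travel":[[0,0,0.1],[0,0,0.1],[0,0,0.1],[0,0,0.1],[0,0,1]],"turn":[[0,0,0],[0,0,0],[0,0,0],[0,0,0],[0,0,0]],"gripper":[0.6,0.5,0.4,0.4,0.4]}' 25
python3 -m crank '{"travel":[[0,0,1],[0,0,2],[0,0,3],[0,0,3],[0,0,3]],"turn":[[0,0,8],[0,0,16],[0,0,24],[0,0,32],[0,0,40]],"gripper":[0.4,0.4,0.4,0.4,0.4]}' 25
python3 -m crank '{"travel":[[0,0,0],[0,0,0],[0,0,0],[0,0,0],[0,0,0]],"turn":[[0,0,8],[0,0,16],[0,0,20],[0,0,20],[0,0,20]],"gripper":[0.4,0.4,0.4,0.4,0.4]}' 25
python3 st.py
python3 - <<'E'
from workcell import bot
from pol import *
f=bot.grab_frame("wrist");np.savez("pics/wrist7.npz",**f)
def ring(f,R,z,deg,C):
  E=f["extrinsics"];a=np.radians(deg);P=np.stack([C[0]+R*np.cos(a),C[1]+R*np.sin(a),0*a+z],-1);q=P@E[:3,:3].T+E[:3,3]
  r=np.hypot(q[:,0],q[:,1]);t=np.arctan2(r,q[:,2])*f["fx"]
  return cv2.remap(f["pixels"].astype(np.float32),(f["cx"]+t*q[:,0]/r).astype(np.float32)[None],(f["cy"]+t*q[:,1]/r).astype(np.float32)[None],cv2.INTER_LINEAR)[0]
for n in(6,7):
  g=np.load(f"pics/wrist{n}.npz");deg=np.arange(140,205,.5)
  w=np.mean([ring(g,.0305,z,deg,(.516,.2115)) for z in(.018,.02,.022)],0);e=np.clip(w[:,1]/w[:,0]-.48,0,None);print(n,"mark az",(deg*e).sum()/e.sum())
# dial rotation between 6 and 7: match ring strips around (visible arc near camera az ~180)
S=[]
for n in(6,7):
  g=np.load(f"pics/wrist{n}.npz");deg=np.arange(60,300,.5)
  s=np.array([ring(g,R,.0365,deg,(.5168,.2115)).mean(1) for R in np.linspace(.019,.029,30)],np.float32);S.append(s-cv2.GaussianBlur(s,(0,0),12))
for lo in(160,200,240):   # arc in frame 6 (abs deg lo-30..lo+30) -> frame 7
  i=int((lo-30-60)*2);tpl=S[0][:,i:i+120];r=cv2.matchTemplate(S[1],tpl,cv2.TM_CCOEFF_NORMED)[0];o=np.argsort(r)[-1];print(lo,"dial turned",(o-i)/2,r.max().round(2))
# absolute: match wrist5 strip (az0=144.1)
g=np.load("pics/wrist5.npz");deg=np.arange(60,140,.5)
t5=np.array([ring(g,R,.0365,deg,(.5168,.2115)).mean(1) for R in np.linspace(.019,.029,30)],np.float32);t5-=cv2.GaussianBlur(t5,(0,0),12)
r=cv2.matchTemplate(S[0],t5,cv2.TM_CCOEFF_NORMED)[0];print("5->6",r.argmax()/2,r.max().round(2))
E
```

```text
clock: 15.5
position: [0.5159, 0.2109, 0.0507]
tool_rot: [-3.14, -0.0, 2.07]
force: [-0.5, 0.2, 0.9]
grip_width: 0.0511
finger_force: 0.0
clock: 16.0
position: [0.5167, 0.2111, 0.0822]
tool_rot: [3.141, 0.001, 2.773]
force: [0.6, -0.4, 0.0]
grip_width: 0.0512
finger_force: 0.0
clock: 16.5
position: [0.5165, 0.2111, 0.0816]
tool_rot: [3.142, 0.0, 3.114]
force: [0.2, 0.4, 1.0]
grip_width: 0.0516
finger_force: 0.0
[0.5165 0.2111 0.0816] [3.1415e+00 1.0000e-04 3.1140e+00] [0.2  0.36 0.99] [-0.028 -0.017 -0.046] [ 0.18  0.84 -1.01  1.86  0.87  0.96  0.31]
6 mark az 172.45484882538608
7 mark az 172.19366435140813
160 dial turned 0.0 0.55
200 dial turned 0.0 0.74
240 dial turned 0.5 0.86
5->6 0.0 0.7
```

```bash
cat > cmp.py <<'E'
from pol import *
def strip(n,lo,hi,C=(.5168,.2115)):
  f=np.load(f"pics/wrist{n}.npz");p=polar(f,0,lo,hi,C);g=cv2.cvtColor(p,cv2.COLOR_RGB2GRAY)
  return cv2.morphologyEx(g,cv2.MORPH_BLACKHAT,np.ones((25,13),np.uint8)).astype(np.float32)[8:50]
E
python3 - <<'E'
from cmp import *
for a,b in((6,7),(5,7),(5,6),(2,7)):
  B=strip(b,70,430);
  out=[]
  for c in range(0,360,30):
    t=strip(a,c-25,c+25)
    r=cv2.matchTemplate(np.hstack([B,B]),t,cv2.TM_CCOEFF_NORMED)[0]
    k=int(r.argmax());d=(k/2+70-(c-25)+180)%360-180;out.append((c,round(d,1),round(float(r.max()),2)))
  print(a,b,[o for o in out if o[2]>.6])
E
```

```text
6 7 [(0, 0.5, 0.87), (30, 85.5, 0.62), (60, 5.0, 0.81), (90, -57.0, 0.89), (120, -57.0, 0.75), (180, 0.0, 0.85), (210, 0.0, 0.84), (240, 0.5, 0.81), (270, -63.0, 0.83), (300, 0.5, 0.89), (330, 0.5, 0.87)]
5 7 [(30, -57.0, 0.68), (60, -57.0, 0.86), (90, -57.5, 0.77), (120, -59.0, 0.61), (150, -60.0, 0.69), (270, -122.5, 0.68)]
5 6 [(30, -57.0, 0.63), (60, -57.5, 0.79), (90, -1.0, 0.8), (120, -2.0, 0.89), (150, -2.0, 0.89), (300, -122.5, 0.62)]
2 7 [(60, 47.5, 0.82), (90, 47.5, 0.75), (120, -10.0, 0.64), (150, -9.0, 0.67), (180, -68.0, 0.77), (210, -68.0, 0.85), (240, 57.5, 0.78), (270, -5.0, 0.74), (300, -5.5, 0.76), (330, -132.0, 0.72)]
```

```bash
python3 - <<'E'
from cmp import *
def score(a,az0a,b):
  B=strip(b,-90,630)
  for D in range(-90,121,30):
    s=[]
    for n in range(0,60,5):
      az=(az0a-6*n+180)%360-180
      t=strip(a,az-11,az+11)
      base=BASE+D+az
      i=int((base%360-11-7+90)*2);w=B[:,i:i+t.shape[1]+28]
      s.append(float(cv2.matchTemplate(w,t,cv2.TM_CCOEFF_NORMED).max()))
    print(D+BASE,round(np.mean(s),2),np.round(s,1).tolist())
BASE=-1.; print("5->7 (figures 0,5,10..55)"); score(5,144.1,7)
BASE=-1.; print("5->6"); score(5,144.1,6)
BASE=48.; print("2->7");score(2,35.6,7)
E
```

```text
5->7 (figures 0,5,10..55)
-91.0 0.45 [0.6, 0.5, 0.7, 0.5, 0.4, 0.1, 0.3, 0.5, 0.7, 0.2, 0.4, 0.4]
-61.0 0.58 [0.7, 0.6, 0.8, 0.9, 0.8, 0.1, 0.3, 0.6, 0.8, 0.4, 0.3, 0.7]
-31.0 0.46 [0.4, 0.6, 0.4, 0.7, 0.5, 0.4, 0.3, 0.4, 0.4, 0.5, 0.2, 0.7]
-1.0 0.43 [0.7, 0.6, 0.5, 0.4, 0.5, 0.4, -0.0, 0.6, 0.5, 0.6, 0.1, 0.6]
29.0 0.4 [0.4, 0.7, 0.6, 0.4, 0.2, 0.5, 0.1, 0.6, 0.3, 0.6, 0.1, 0.4]
59.0 0.41 [0.4, 0.5, 0.7, 0.6, 0.3, 0.6, 0.1, 0.5, 0.5, 0.6, -0.1, 0.3]
89.0 0.39 [0.4, 0.4, 0.6, 0.5, 0.4, 0.7, 0.1, 0.4, 0.4, 0.4, 0.1, 0.4]
119.0 0.34 [0.3, 0.3, 0.4, 0.6, 0.6, 0.5, 0.1, 0.2, 0.4, 0.3, 0.1, 0.4]
5->6
-91.0 0.41 [0.4, 0.4, 0.6, 0.5, 0.4, -0.0, 0.5, 0.5, 0.5, 0.4, 0.4, 0.4]
-61.0 0.51 [0.5, 0.5, 0.6, 0.8, 0.7, 0.2, 0.4, 0.6, 0.6, 0.4, 0.4, 0.4]
-31.0 0.46 [0.7, 0.4, 0.6, 0.5, 0.6, 0.5, 0.3, 0.4, 0.6, 0.5, 0.1, 0.4]
-1.0 0.56 [1.0, 0.8, 0.8, 0.7, 0.4, 0.4, 0.2, 0.7, 0.5, 0.6, 0.1, 0.7]
29.0 0.43 [0.4, 0.7, 0.5, 0.6, 0.4, 0.5, 0.1, 0.6, 0.4, 0.6, -0.0, 0.4]
59.0 0.39 [0.4, 0.5, 0.7, 0.6, 0.4, 0.5, 0.0, 0.5, 0.6, 0.5, -0.2, 0.3]
89.0 0.34 [0.4, 0.4, 0.4, 0.5, 0.3, 0.5, 0.0, 0.3, 0.3, 0.5, 0.1, 0.3]
119.0 0.35 [0.2, 0.4, 0.3, 0.6, 0.6, 0.6, 0.1, 0.3, 0.4, 0.3, 0.2, 0.4]
2->7
-42.0 0.53 [0.4, 0.4, 0.5, 0.5, 0.7, 0.4, 0.6, 0.7, 0.6, 0.5, 0.5, 0.5]
-12.0 0.6 [0.5, 0.4, 0.4, 0.7, 0.7, 0.7, 0.5, 0.5, 0.6, 0.7, 0.6, 0.5]
18.0 0.46 [0.5, 0.3, 0.4, 0.3, 0.5, 0.6, 0.5, 0.4, 0.4, 0.5, 0.7, 0.4]
48.0 0.43 [0.6, 0.3, 0.3, 0.4, 0.3, 0.5, 0.3, 0.4, 0.2, 0.3, 0.6, 0.9]
78.0 0.33 [0.4, 0.4, 0.1, 0.4, 0.2, 0.2, 0.4, 0.2, 0.4, 0.1, 0.4, 0.7]
108.0 0.26 [0.6, 0.2, 0.2, 0.2, 0.1, 0.1, 0.3, 0.2, 0.3, 0.2, 0.2, 0.5]
138.0 0.25 [0.5, 0.5, 0.2, 0.2, 0.1, 0.1, 0.3, 0.3, 0.3, 0.2, 0.2, 0.3]
168.0 0.28 [0.5, 0.6, 0.4, 0.3, 0.2, 0.2, 0.2, 0.3, 0.3, 0.2, 0.0, 0.2]
```

The glyph match gives 0° between release at the stop and the next view, then -60° (scores up to 0.9 on the clean figures). The mark moved only 0.3°, so the dial reads about 45. I'll rise clear and hand in.

```bash

python3 -m crank '{"travel":[[0,0,2],[0,0,5],[0,0,8],[0,0,8],[0,0,8]],"turn":[[0,0,0],[0,0,0],[0,0,0],[0,0,0],[0,0,0]],"gripper":[0.4,0.4,0.4,0.4,0.4]}'
python3 -c '
from workcell import bot
print(bot.job_done())'
```

```text
clock: 17.05
position: [0.5167, 0.2111, 0.1617]
tool_rot: [-3.141, 0.001, 3.115]
force: [0.2, 0.4, -0.8]
grip_width: 0.0509
finger_force: 0.0
the job is handed in; nothing more can be done
None
```

I handed the job in at about 17 s: I wound the dial to its stop at 55 and turned it back to about 45 minutes. My final image measurement puts it at 45–45.5, and the wrist force readings between moves peaked at about 20 N of press. The mark moved 0.3° during the turn back; I had no clear view of it before the winding, so any shift there is unmeasured. The hand-in returned no verdict.

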